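Push the catch tray home under the chopping board

ROBOT

A 7-joint arm with a two-finger parallel gripper is mounted at the origin on a cart in front of the work surface, level with it; the furniture and walls round the work are solid. World frame = base frame: x ahead of the robot, y to its left, z up, the work surface at z = 0. Lengths are in m, angles in rad, forces in N, time in s.
With the tool pointing down it reaches from about 0.425 to 0.925 m from the base axis. Payload 6.8 kg.
Tool frame: the origin (TCP) lies midway between the tips of the shut fingers; the grasp point (between the pads) lies r.grip_point_offset behind it (r.grip_point_offset is the distance from the TCP to the grasp point, in m); z points along the fingers, y is the line along which they close (so a half turn about z gives the same grasp; the last joint's range is limited). The gripper opens to 85 mm and grips with 20 to 120 N. Pads are 22 mm wide; open, the fingers measure 114 mm over their backs; the gripper's body (76 mm by 85 mm) begins 54 mm behind the grasp point. The pads swing forward as they close: fully open they stand 13 mm farther back than shut.
Start: joints at [1.148, 0.477, 0.022, 1.555, -0.011, 1.109, -0.083], TCP at [0.209, -0.642, 0.231] pointing down, gripper open.
Joint ranges: [-2.96, 2.96], [-0.34, 2.1], [-1.41, 1.46], [0.24, 2.44], [-1.37, 4.51], [0.17, 1.92], [-2.96, 2.96]. Speed limits (rad/s): [2.39, 2.39, 3.14, 3.14, 3.14, 3.14, 3.14].

INTERFACE

Orientations are given as a rotation vector (axis times angle).
In Python, from bench import r gives the robot as it stands. The module is installed in compiled form; this text tells all that it offers.
- The arm moves only by the shell command python3 -m crank 'ROWS' [FORCE]. ROWS is JSON, a list of rows, each a list of 5 numbers: the shift along the world's x, y, z in units of 200 mm (1.0 is 200 mm), then the turn about the world's z in units of 45 degrees (1.0 is 45 degrees), then the opening, from -1 (shut) to 1 (fully open). In form: [[dx, dy, dz, turn, jaw], ...]. A call has 1 to 8 rows; each row shifts and turns the commanded pose from where the row before left it; what a row does not reach is not made up. A row lasts 1/12 s, in which the tool goes at most 41.7 mm and 7.16 degrees, less where a joint would pass 70% of its speed; a pose out of reach is approached as far as the arm can. A call with a number of a shift or a turn outside -1 to 1 is refused whole. A call with a gripper value outside its range is refused whole. The fingers move at their own pace and stop on an object; FORCE is the grip in N (left out, the last holds). Time passes only in rows, so rows that do not move let the fingers close. It gives the time, the measured TCP pose, the force, the opening and the grip force at its end, in the units of the state.
- r.get_obs(): the state, without advancing time (a new reading comes with each control period).
- r.grab_frame(name): name is "side" or "top" or "wrist"; returns the picture (400x640x3 uint8, blue, green, red); there is no depth.
- r.camera_model(name): a dict with "fx", "fy", "cx", "cy" (pixels), "distortion" ([k1, k2, p1, p2, k3] as OpenCV has them; the pictures are not rectified), "R" (3x3) and "t" (3): a world point X has camera coordinates R X + t. Camera axes: x right, y down, z forward; pixel columns grow to the right and rows downward; lengths in m; the calibration is good to about 2 mm. A picture is of the moment at which its call begins: read the wrist's pose just before it. camera_model takes no time and is no camera call; for the wrist camera it gives the pose at the moment of the call.
- r.hand_in(): hands the job in; it is judged then, once.
The state is a dict: "clock": time; "joints": joint angles; "qvel": joint speeds; "tau": joint torques, N m; "tcp_pos": TCP position; "orientation": TCP orientation; "contact_force": force on the tool from outside, world axes, zero at the start; "moment": the same for the moment, N m; "grip_width": finger opening in m; "gripper_force": force on a finger pad.
Only numpy, scipy, OpenCV 4.12 (cv2) and the standard library are available. Lean on these libraries where they do the work, as an engineer would, in place of code of your own. Each camera call takes 0.05 s, during which the arm holds its last target. There are 200 camera calls.

TASK

The steel catch tray of the raised chopping board has been left out on the worktop. Push it square to the open end of the board and slide it in between the two wooden cheeks under the board, all the way home against the stop bar. Only push it along the worktop, never lift it, and leave everything on and around the board where it is.

Things in the scene. Friction and masses are not known exactly. Their poses are not given: they have to be found in the camera images.
- station: Raised chopping board, fixed, does not give. Origin on the worktop under the board's centre. Wooden board 200 (x) by 300 (y) by 22 mm, underside at 40 mm, top at 62 mm, on two wooden cheeks that stand on the worktop, run along y and are 22 mm thick. Their inner faces at x = +68 and -68 mm leave a straight gap 136 mm wide and 40 mm high, open only at the -y end (robot's right). Yaw within 0.1 rad.
- mouth (a point): Middle of the gap's open end, on the worktop, between the tips of the cheeks (y = -139 mm in the frame of station; the board's edge overhangs it by 11 mm). The tips are half-round, radius 11 mm, and lead in. Its axes are those of station: the tray goes in along +y.
- stop (a point): Foot of the stop bar that closes the gap inside, middle of its face (y = +80 mm in the frame of station), on the worktop.
- tray: Open empty steel catch tray, loose, about 0.5 kg, 131 (x) by 240 (y) by 34 mm high, square corners, upright walls and floor 3 mm thick. Origin at the centre of its underside. Starts on the worktop off the board's open end, up to 9 cm out of line with the gap and turned up to 0.3 rad. It slides with a push of a few newtons. Home, its origin is at y = -40 mm in the frame of station.
- tray_tail (a point): Foot of the tray's outer end wall (its -y end), middle, on the worktop: the end to push. With the tray home it stands 10 mm proud of the board's edge.
- the_lemon: Loose lemon, 74x53x52 mm, lying on the chopping board; origin at its underside. Leave it alone.
- the_garlic: Loose garlic bulb, 49x50x51 mm, on the chopping board; origin at its underside. Leave it alone.
- mug: Loose green mug, 81x120x94 mm with its handle, on the worktop behind the work, between bread bin and toaster; origin at the centre of its underside. Leave it alone.
- timer: Loose cream wind-up kitchen timer, 62 mm across, 60 mm high, on the worktop behind the tray, beside the bread bin; origin at the centre of its underside. Leave it alone.
- spoon: Loose wooden spoon, 330x53x15 mm, lying on the left arm of the worktop nearer the robot; origin at its middle. Leave it alone.

How it is judged:
At the end, for the whole second after the job is handed in: The tray lies at rest on the worktop between the cheeks, its inner end within 4 mm of the stop bar (y of tray in the frame of station between -0.044 and -0.035 m and x of tray in the frame of station between -0.006 and 0.006 m and angle between the y axis of tray and the y axis of station, either way round below 0.05 rad and height (world z) of tray below 0.004 m and linear speed of tray below 0.01 m/s); the robot touches nothing.
It fails at once if the tray is lifted (more than 12 mm) or tipped (more than about 7 degrees) (height (world z) of tray above 0.012 m or angle between tray's own z axis and vertical above 0.12 rad).
It fails at once if the lemon or the garlic on the board is displaced (more than 20 mm) (distance of any of the_lemon, the_garlic from where it was at the start of the episode above 0.02 m).
It fails at once if the mug, the timer or the spoon is displaced (more than 20 mm) (distance of any of mug, timer, spoon from where it was at the start of the episode above 0.02 m).
It also fails if it takes over 72 s, if anything falls off the work surface, if the arm or the gripper's body presses on something with over 40 N, if the wrist force passes 120 N, or if a joint passes its speed limit or range.

## Working session

There is one attempt and no reset: what is moved stays moved. The work goes in short steps, Python scripts to look and compute and a shell command to move; the robot and the scene stay as the last step left them, time stands still between calls to the robot, and variables do not carry over. Pictures are saved under pics/ and viewed, at most 10 in all, crops included, and the job is handed in when it is done.

```bash
mkdir -p pics
python3 - <<'E'
from bench import r
import cv2,numpy as np
o=r.get_obs();print({k:np.round(v,3).tolist() for k,v in o.items()},r.grip_point_offset)
for n in("top","side"):
    cv2.imwrite(f"pics/{n}0.png",r.grab_frame(n)); m=r.camera_model(n);print(n,m)
E
```

```text
{'clock': 0.0, 'joints': [1.148, 0.478, 0.022, 1.556, -0.011, 1.109, -0.083], 'qvel': [0.0, -0.0, 0.001, -0.0, -0.0, 0.001, -0.002], 'tau': [-0.0, -59.644, 1.608, -28.119, 0.012, 0.01, 0.0], 'tcp_pos': [0.209, -0.641, 0.23], 'orientation': [-3.101, -0.492, 0.001], 'contact_force': [-0.113, 0.919, 0.084], 'moment': [-0.034, -0.018, -0.021], 'gripper_force': 0.0, 'grip_width': 0.085} 0.0187
top {'fx': 364.5253229287823, 'fy': 364.5253229287823, 'cx': 317.3185494578655, 'cy': 194.02761582450063, 'distortion': array([-0.06015553,  0.        ,  0.        ,  0.        ,  0.        ]), 'R': array([[ 0.13518778, -0.99080711,  0.00505351],
       [-0.96004152, -0.13224802, -0.24663891],
       [ 0.2450399 ,  0.02849099, -0.96909427]]), 't': array([-0.0265558 ,  0.51608557,  0.90938121])}
side {'fx': 389.8972032303337, 'fy': 389.8972032303337, 'cx': 314.655233390045, 'cy': 196.294285408673, 'distortion': array([-0.09371918,  0.        ,  0.        ,  0.        ,  0.        ]), 'R': array([[-0.48919619, -0.87213819,  0.00787844],
       [-0.70455312,  0.38983835, -0.59298479],
       [ 0.51409336, -0.29563668, -0.80517512]]), 't': array([0.2666541 , 0.39631367, 1.01857355])}
```

View pics/top0.png

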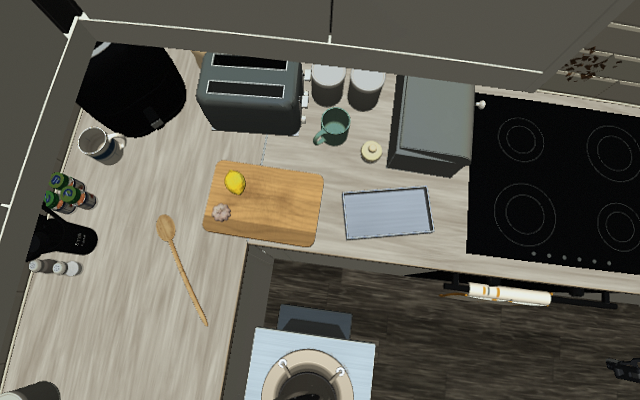

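View pics/side0.png

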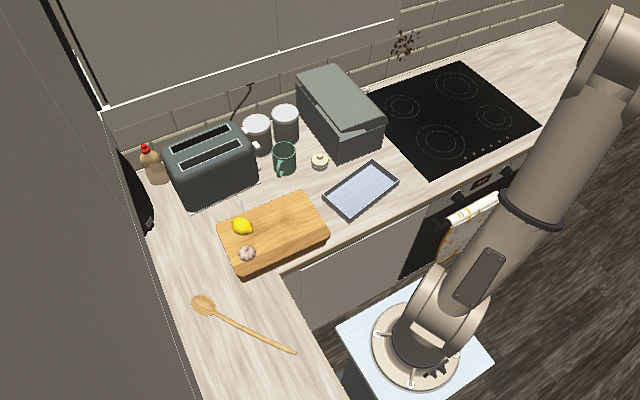

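The top view shows the board at about (203–323, 161–246) and the tray at about (343–433, 187–239), turned relative to it. The side view shows both too. I'll enlarge both views for corner picking.

Run:
```python
import cv2,numpy as np
a=cv2.imread("pics/top0.png");b=cv2.imread("pics/side0.png")
A=cv2.resize(a[150:260,195:445],None,fx=3.2,fy=3.2,interpolation=cv2.INTER_CUBIC)[:, :800]
B=cv2.resize(b[150:290,205:415],None,fx=3.2,fy=3.2,interpolation=cv2.INTER_CUBIC)
cv2.imwrite("pics/a.png",A);cv2.imwrite("pics/b.png",B)
for im,pts in((a,[(230,210),(300,200),(258,239),(390,210),(385,190),(385,236),(330,215)]),(b,[(290,230),(300,255),(360,190),(335,180)])):
    print([(p,im[p[1],p[0]].tolist(),cv2.cvtColor(im,cv2.COLOR_BGR2HSV)[p[1],p[0]].tolist()) for p in pts])
```

```text
[((230, 210), [62, 78, 97], [14, 92, 97]), ((300, 200), [95, 152, 191], [18, 128, 191]), ((258, 239), [50, 83, 108], [17, 137, 108]), ((390, 210), [189, 177, 166], [106, 31, 189]), ((385, 190), [62, 70, 69], [34, 29, 70]), ((385, 236), [70, 77, 75], [39, 23, 77]), ((330, 215), [153, 168, 174], [21, 31, 174])]
[((290, 230), [118, 188, 231], [19, 125, 231]), ((300, 255), [27, 49, 83], [12, 172, 83]), ((360, 190), [225, 212, 204], [109, 24, 225]), ((335, 180), [195, 208, 221], [15, 30, 221])]
```

View pics/a.png

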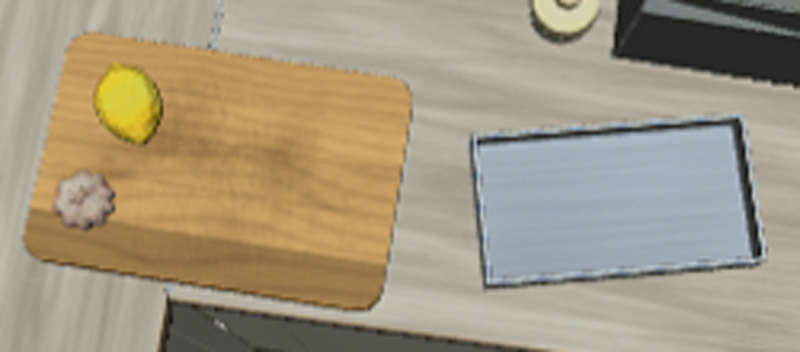

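View pics/b.png

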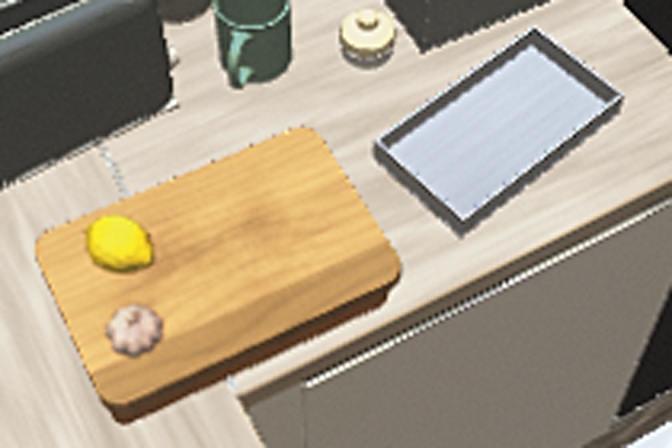

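The crops show board and tray outlines clearly: tray rim corners are at about top (342,192), (426,187), (434,232), (347,240). The back, left and right board edges are clean. Next I cast the mask contours onto planes.

```bash
cat > h.py <<'E'
import cv2,numpy as np
def ray(m,px,z):
    K=np.array([[m['fx'],0,m['cx']],[0,m['fy'],m['cy']],[0,0,1]])
    u=cv2.undistortPoints(np.float64(px).reshape(-1,1,2),K,m['distortion']).reshape(-1,2)
    d=np.c_[u,np.ones(len(u))]@m['R']; c=-m['R'].T@m['t']
    return (c+d*((z-c[2])/d[:,2:]))[:,:2]
def big(mask):
    c=max(cv2.findContours(mask.astype(np.uint8),cv2.RETR_EXTERNAL,cv2.CHAIN_APPROX_NONE)[0],key=cv2.contourArea)
    return c.reshape(-1,2)
def masks(im):
    f=im.astype(int); h=cv2.cvtColor(im,cv2.COLOR_BGR2HSV)
    w=(h[...,0]<32)&(h[...,1]>75)
    t=((f[...,2]-f[...,0])<9)
    return w,t
def sides(P):
    """edge lines of a rectangle from contour points: 4 (midpoint of side, direction angle)"""
    box=cv2.boxPoints(cv2.minAreaRect(P.astype(np.float32))); out=[]
    for i in range(4):
        a,b=box[i],box[(i+1)%4]; L=np.linalg.norm(b-a);u=(b-a)/L;n=np.array([-u[1],u[0]])
        s=(P-a)@u;e=(P-a)@n;k=(s>.15*L)&(s<.85*L)&(abs(e)<.012)
        v=cv2.fitLine(P[k].astype(np.float32),cv2.DIST_HUBER,0,.01,.01).ravel()
        p=v[2:]+v[:2]*((a+b)/2-v[2:]).dot(v[:2])
        out.append((np.round(p,4),round(float((np.degrees(np.arctan2(v[1],v[0])))+90)%180-90,2),round(float(L),3)))
    return out
E
python3 - <<'E'
from h import *
from bench import r
roi={'top':((195,150,335,260),(328,178,450,250)),'side':((205,180,335,285),(315,150,415,228))}
for n in('top','side'):
    im=cv2.imread(f"pics/{n}0.png");m=r.camera_model(n);W,T=masks(im)
    for M,q,z,nm in((W,roi[n][0],.062,'board'),(T,roi[n][1],.034,'tray')):
        k=np.zeros_like(M);k[q[1]:q[3],q[0]:q[2]]=M[q[1]:q[3],q[0]:q[2]]
        k=cv2.morphologyEx(k.astype(np.uint8),cv2.MORPH_CLOSE,np.ones((3,3)))
        k=cv2.morphologyEx(k,cv2.MORPH_OPEN,np.ones((5,5)))
        P=ray(m,big(k),z);print(n,nm);[print('  ',*s) for s in sides(P)]
ca={'top':[(472,134),(740,118),(765,264),(486,287)],'side':[(375,147),(535,28),(623,97),(462,222)]}
org={'top':(195,150),'side':(205,150)}
for z in(.024,.034,.044):
  for n in ca:
    print(z,n,np.round(ray(r.camera_model(n),(np.array(ca[n])+.5)/3.2-.5+org[n],z),4).tolist())
E
```

```text
top board
   [0.4716 0.035 ] -1.14 0.201
   [0.5732 0.1821] 88.9 0.301
   [0.4773 0.3322] -0.8 0.201
   [0.3756 0.1858] 89.03 0.301
top tray
   [ 0.4352 -0.1657] -77.53 0.243
   [ 0.5252 -0.2686] 12.15 0.135
   [ 0.564  -0.1375] -77.46 0.243
   [ 0.474  -0.0345] 13.05 0.135
side board
   [0.4616 0.0378] -1.07 0.218
   [0.5712 0.1842] 89.23 0.3
   [0.467  0.3347] -1.12 0.218
   [0.357  0.1881] 89.01 0.3
side tray
   [ 0.4229 -0.1592] -77.64 0.255
   [ 0.517  -0.2681] 12.49 0.145
   [ 0.5599 -0.1303] -77.79 0.255
   [ 0.4649 -0.0218] 11.86 0.145
0.024 top [[0.5418, -0.0228], [0.5886, -0.2556], [0.462, -0.2853], [0.4106, -0.0505]]
0.024 side [[0.5341, -0.0207], [0.5904, -0.2578], [0.4636, -0.2848], [0.4131, -0.0499]]
0.034 top [[0.5391, -0.0224], [0.5855, -0.2529], [0.4601, -0.2822], [0.4092, -0.0498]]
0.034 side [[0.5278, -0.0168], [0.5836, -0.2516], [0.458, -0.2784], [0.408, -0.0457]]
0.044 top [[0.5364, -0.022], [0.5823, -0.2501], [0.4582, -0.2792], [0.4079, -0.0491]]
0.044 side [[0.5215, -0.0129], [0.5767, -0.2454], [0.4524, -0.2719], [0.4029, -0.0415]]
```

Both views agree. The station centre is about (0.474, 0.184) with yaw −1°. The tray centre is about (0.499, −0.152) with yaw +12.5°, and the measured sizes match the text.

I'll lower the open fingers inside the tray, aligned with the station, and push the near wall towards −x. That squares and centres the tray by flush contact. Then I'll push the tail with both fingers.

```bash
python3 -m crank '[[0.09,0.153,0,-0.026,1],[0.09,0.153,0,-0.026,1],[0.09,0.153,0,-0.026,1],[0.09,0.153,0,-0.026,1],[0.09,0.153,0,-0.026,1],[0.09,0.153,0,-0.026,1],[0.09,0.153,0,-0.026,1],[0.09,0.153,0,-0.026,1]]'
python3 -m crank '[[0.09,0.153,0,-0.026,1],[0.09,0.153,0,-0.026,1],[0.09,0.153,0,-0.026,1],[0.09,0.153,0,-0.026,1],[0.09,0.153,0,-0.026,1],[0.09,0.153,0,-0.026,1],[0.09,0.153,0,-0.026,1],[0.09,0.153,0,-0.026,1]]'
python3 -m crank '[[0,0,-0.15,0,1],[0,0,-0.15,0,1],[0,0,-0.15,0,1],[0,0,-0.15,0,1],[0,0,-0.1,0,1],[0,0,0,0,1],[0,0,0,0,1]]'
python3 - <<'E'
from h import *
from bench import r
from scipy.spatial.transform import Rotation as R
o=r.get_obs();y=R.from_rotvec(o['orientation']).as_matrix()[:,1];print(o['tcp_pos'],np.degrees(np.arctan2(y[1],y[0])),o['joints'])
cv2.imwrite("pics/s1.png",cv2.resize(r.grab_frame("side")[100:300,200:440],None,fx=2.5,fy=2.5))
cv2.imwrite("pics/w1.png",r.grab_frame("wrist"))
E
```

```text
clock: 0.77
tcp_pos: [0.3534, -0.3953, 0.2311]
orientation: [-3.132, -0.236, 0.001]
contact_force: [0.6, 0.7, 0.0]
grip_width: 0.0854
gripper_force: 0.0
clock: 1.43
tcp_pos: [0.4973, -0.1506, 0.2311]
orientation: [3.142, -0.021, -0.001]
contact_force: [0.7, -1.0, -0.4]
grip_width: 0.0855
gripper_force: 0.0
clock: 2.02
tcp_pos: [0.4962, -0.152, 0.0906]
orientation: [-3.141, 0.019, 0.004]
contact_force: [-1.0, 1.1, 0.3]
grip_width: 0.0857
gripper_force: 0.0
[ 0.4961611  -0.15202356  0.0906123 ] -90.67749854765286 [ 0.33961125  0.42034475 -0.19905719  2.0329926   0.12484997  0.7022545
 -1.52087452]
```

View pics/s1.png

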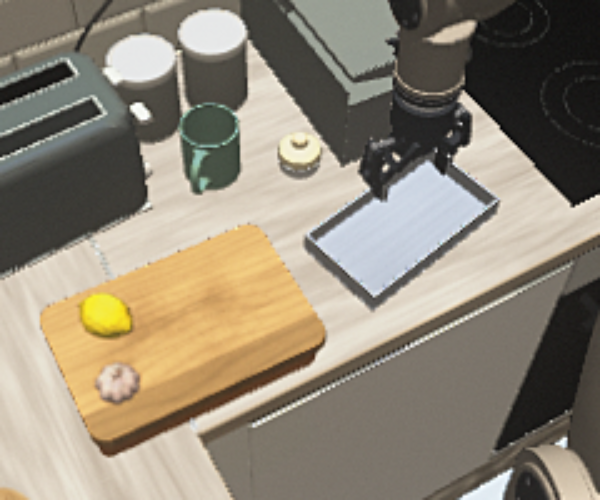

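View pics/w1.png

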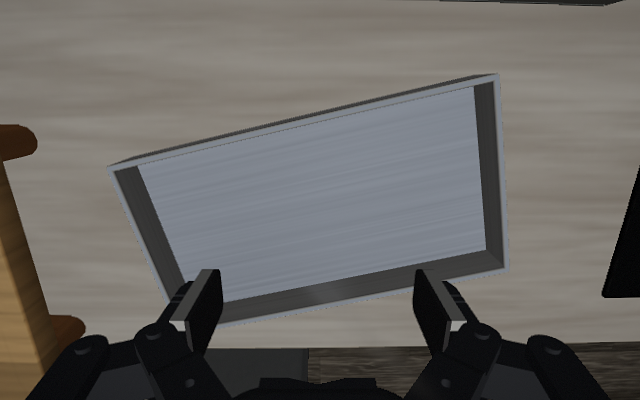

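The side view shows the open gripper above the tray, clear of the bin. The wrist view shows the rim corners at (108,167), (497,74) and (507,266), and also the two cheek tips at about (37,143) and (86,328). I'll cast these as a check.

Run:
```python
from h import *
from bench import r
m=r.camera_model("wrist");print("cam",-m['R'].T@m['t'])
print(ray(m,[(108,167),(497,74),(507,266)],.034).round(4).tolist())
print("tips z0",ray(m,[(37,143),(86,328)],0).round(4).tolist()," z.02",ray(m,[(37,143),(86,328)],.02).round(4).tolist(), "z.04",ray(m,[(37,143),(86,328)],.04).round(4).tolist())
```

```text
cam [ 0.58170199 -0.15387786  0.23491652]
[[0.5377, -0.0254], [0.5881, -0.2556], [0.4655, -0.282]]
tips z0 [[0.5484, 0.0438], [0.3903, 0.0465]]  z.02 [[0.5512, 0.027], [0.4066, 0.0295]] z.04 [[0.5541, 0.0101], [0.4229, 0.0124]]
```

```bash
python3 -m crank '[[0,0,-0.1,0,1],[0,0,-0.1,0,1],[0,0,-0.1,0,1],[0,0,-0.06,0,1],[0,0,-0.04,0,1],[0,0,-0.02,0,1],[0,0,0,0,1]]'
python3 -m crank '[[-0.05,0,0,0,1],[-0.05,0,0,0,1],[-0.03,0,0,0,1],[-0.02,0,0,0,1],[-0.02,0,0,0,1],[-0.02,0,0,0,1],[0,0,0,0,1]]'
```

```text
clock: 2.7
tcp_pos: [0.4973, -0.1523, 0.0074]
orientation: [3.141, -0.019, 0.0]
contact_force: [-0.1, -0.4, -0.2]
grip_width: 0.0855
gripper_force: 0.0
clock: 3.28
tcp_pos: [0.4581, -0.1523, 0.0074]
orientation: [3.141, -0.019, -0.001]
contact_force: [-0.2, -0.3, 0.4]
grip_width: 0.0854
gripper_force: 0.0
```

```bash
python3 -m crank '[[-0.02,0,0,0,1],[-0.02,0,0,0,1],[-0.02,0,0,0,1],[-0.02,0,0,0,1],[-0.02,0,0,0,1],[0,0,0,0,1]]'
python3 -m crank '[[-0.02,0,0,0,1],[-0.02,0,0,0,1],[-0.02,0,0,0,1],[-0.02,0,0,0,1],[-0.015,0,0,0,1],[-0.01,0,0,0,1],[-0.008,0,0,0,1],[0,0,0,0,1]]'
python3 - <<'E'
from h import *
from bench import r
m=r.camera_model("wrist");cv2.imwrite("pics/w2.png",r.grab_frame("wrist"));np.save("w2.npy",m,allow_pickle=True)
E
```

```text
clock: 3.78
tcp_pos: [0.4386, -0.1522, 0.0075]
orientation: [3.142, -0.019, 0.0]
contact_force: [1.0, 1.0, -0.3]
grip_width: 0.0852
gripper_force: 0.9
clock: 4.45
tcp_pos: [0.4162, -0.1524, 0.0074]
orientation: [3.141, -0.019, -0.0]
contact_force: [3.4, 1.4, 2.1]
grip_width: 0.0855
gripper_force: 1.7
```

View pics/w2.png

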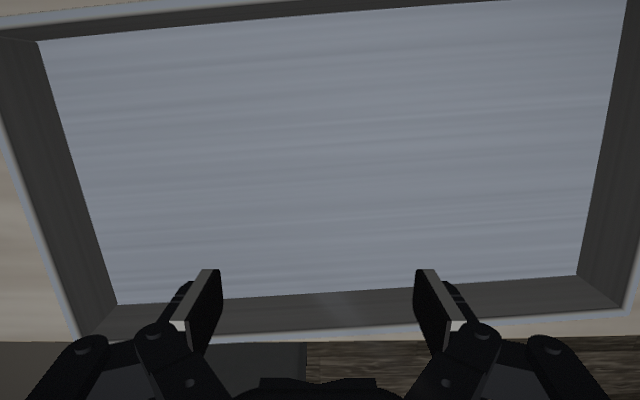

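The tray is still slightly turned: the inner floor corners are at (118,304), (577,275), (38,43) and (627,0). I'll quantify that.

```bash
cat > t.py <<'E'
from h import *
from bench import r
def meas(n,lo,hi):
    "tray centre and yaw from the rim outline in a fixed view"
    im=r.grab_frame(n);m=r.camera_model(n);return im,m
def rep(m,px,z):
    P=ray(m,px,z);print(P.round(4).tolist())
    d=P[1]-P[0];print("angle",np.degrees(np.arctan2(d[1],d[0])).round(2)); return P
E
python3 - <<'E'
from t import *
m=np.load("w2.npy",allow_pickle=True).item()
rep(m,[(577,275),(118,304)],.003); rep(m,[(627,0),(38,43)],.003)
im=r.grab_frame("top");m=r.camera_model("top");W,T=masks(im)
cv2.imwrite("pics/t2.png",cv2.resize(im[150:280,195:455],None,fx=3,fy=3,interpolation=cv2.INTER_CUBIC))
E
```

```text
[[0.4091, -0.2844], [0.3954, -0.0493]]
angle 93.32
[[0.5319, -0.2758], [0.5192, -0.0418]]
angle 93.11
```

View pics/t2.png

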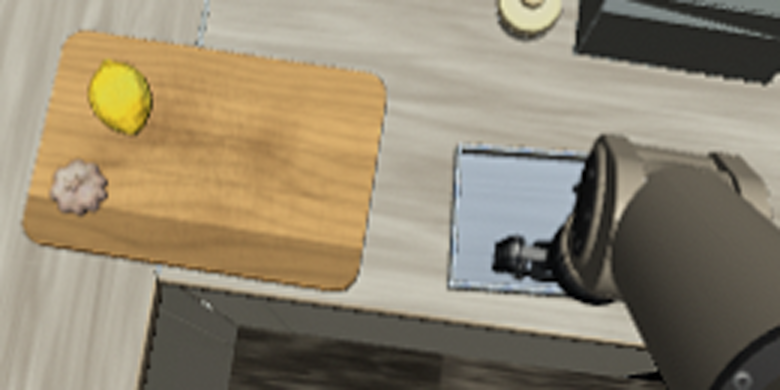

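The tray yaw is now +3.2° and its centre is (0.464, −0.163). The nose still needs about 10 mm towards +x. I'll push the far inner wall near the nose towards +x, with the gripper still aligned to the station.

```bash
python3 -m crank '[[0.1,0,0,0,1],[0.1,0.07,0,0,1],[0.1,0.07,0,0,1],[0.1,0.06,0,0,1],[0,0,0,0,1]]'
python3 -m crank '[[0.02,0,0,0,1],[0.02,0,0,0,1],[0.02,0,0,0,1],[0.02,0,0,0,1],[0.02,0,0,0,1],[0.015,0,0,0,1],[0,0,0,0,1]]'
python3 - <<'E'
from t import *
m=r.camera_model("wrist");im=r.grab_frame("wrist");cv2.imwrite("pics/w3.png",im)
# rim/floor check: near-wall floor edge and end edges by gradient of the bright floor
T=(cv2.cvtColor(im,cv2.COLOR_BGR2GRAY)>110)&((im[...,0].astype(int)-im[...,2])>8)
k=cv2.morphologyEx(T.astype(np.uint8),cv2.MORPH_OPEN,np.ones((9,9)))
c=big(k);print(cv2.approxPolyDP(c.reshape(-1,1,2),6,True).reshape(-1,2).tolist())
# lower edge of the floor away from fingers, left and right ends
P=[(x,c[c[:,0]==x][:,1].max()) for x in range(240,400,5) if (c[:,0]==x).any()]
Q=ray(m,P,.003);v=cv2.fitLine(Q.astype(np.float32),cv2.DIST_HUBER,0,.01,.01).ravel();print(v,np.degrees(np.arctan2(v[1],v[0])))
E
```

```text
clock: 4.97
tcp_pos: [0.499, -0.1092, 0.007]
orientation: [-3.14, 0.014, -0.001]
contact_force: [0.6, 0.2, 0.3]
grip_width: 0.0854
gripper_force: 0.0
clock: 5.55
tcp_pos: [0.5194, -0.1128, 0.0071]
orientation: [3.141, -0.02, -0.001]
contact_force: [-1.1, -0.5, -1.2]
grip_width: 0.0853
gripper_force: 0.7
[[429, 351], [411, 309], [413, 278], [223, 282], [223, 311], [206, 360], [230, 393], [257, 386], [260, 376], [374, 376], [378, 386], [405, 394]]
[ 0.008985    0.99995965  0.44772258 -0.1015445 ] 89.48518
```

View pics/w3.png

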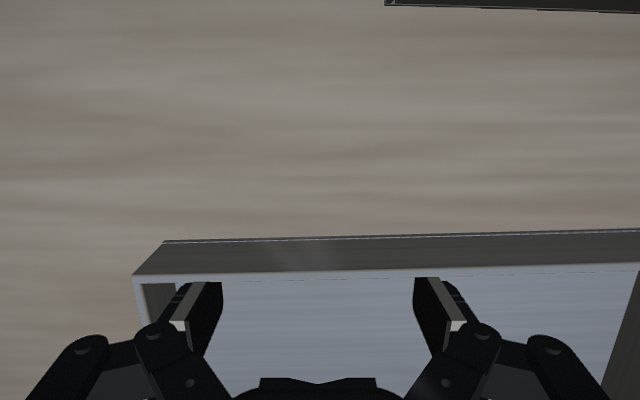

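The far wall now shows from outside: its foot runs from (163,242) to (639,230) and its rim from (134,274) to (639,262).

Run:
```python
from t import *
m=r.camera_model("wrist")
rep(m,[(639,230),(163,242)],0);rep(m,[(639,262),(134,274)],.034)
```

```text
[[0.5353, -0.2727], [0.5325, -0.0377]]
angle 90.68
[[0.5369, -0.2409], [0.5349, -0.0412]]
angle 90.57
```

Yaw is about +0.6° and the nose is on line, with its end at y≈−0.04. The rounded tips and a flush two-finger tail push will take up the rest. I'll lift out, turn 90° and go behind the tail.

```bash
python3 -m crank '[[-0.02,0,0,0,1],[0,0,0.12,0,1],[0,0,0.14,0,1],[0,0,0.14,0,1],[0,0,0.1,0,1],[0,0,0,0,1]]'
python3 -m crank '[[-0.019,-0.08,0,0.1534,1],[-0.019,-0.08,0,0.1534,1],[-0.019,-0.08,0,0.1534,1],[-0.019,-0.08,0,0.1534,1],[-0.019,-0.08,0,0.1534,1],[-0.019,-0.08,0,0.1534,1],[-0.019,-0.08,0,0.1534,1],[0,0,0,0,1]]'
python3 -m crank '[[-0.019,-0.08,0,0.1534,1],[-0.019,-0.08,0,0.1534,1],[-0.019,-0.08,0,0.1534,1],[-0.019,-0.08,0,0.1534,1],[-0.019,-0.08,0,0.1534,1],[-0.019,-0.08,0,0.1534,1],[0,0,0,0,1],[0,0,0,0,1]]'
python3 - <<'E'
from t import *
o=r.get_obs();print(o['tcp_pos'].round(4),o['orientation'].round(4),o['joints'].round(2))
m=r.camera_model("wrist");print(-m['R'].T@m['t']);cv2.imwrite("pics/w4.png",r.grab_frame("wrist"))
im=r.grab_frame("top");mt=r.camera_model("top");print("predicted top px of tray corners/T mask:")
W,T=masks(im);k=np.zeros(T.shape,np.uint8);k[178:255,328:450]=T[178:255,328:450]
k=cv2.morphologyEx(cv2.morphologyEx(k,cv2.MORPH_CLOSE,np.ones((3,3))),cv2.MORPH_OPEN,np.ones((5,5)))
[print(*s) for s in sides(ray(mt,big(k),.034))]
E
```

```text
clock: 6.1
tcp_pos: [0.5185, -0.1122, 0.1117]
orientation: [3.141, -0.019, 0.013]
contact_force: [0.1, -0.6, 0.5]
grip_width: 0.0857
gripper_force: 0.0
clock: 6.77
tcp_pos: [0.4874, -0.2278, 0.1067]
orientation: [2.873, 1.269, -0.001]
contact_force: [-0.6, -1.6, 0.4]
grip_width: 0.0856
gripper_force: 0.0
clock: 7.43
tcp_pos: [0.4659, -0.3199, 0.1068]
orientation: [-2.246, -2.196, -0.001]
contact_force: [0.3, 0.8, 0.5]
grip_width: 0.0855
gripper_force: 0.0
[ 0.4659 -0.3199  0.1068] [-2.2460e+00 -2.1957e+00 -1.3000e-03] [ 0.89  0.5  -0.51  1.9   0.32  0.82  0.19]
[ 0.46794746 -0.23670159  0.2491135 ]
predicted top px of tray corners/T mask:
[ 0.4042 -0.1588] -89.04 0.241
[ 0.4722 -0.2773] 0.47 0.135
[ 0.5367 -0.1568] -89.09 0.241
[ 0.4686 -0.0383] 0.72 0.135
```

View pics/w4.png

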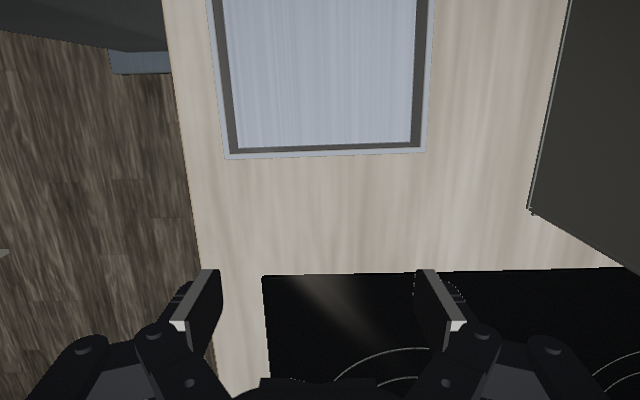

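Tray yaw is now +0.8° and its nose is centred on the mouth; the wrist view shows the tail wall at rows 150–158, between columns 225 and 427. I'll go down and push.

```bash
python3 -m crank '[[0,0,-0.12,0,1],[0,0,-0.14,0,1],[0,0,-0.12,0,1],[0,0,-0.08,0,1],[0,0,-0.03,0,1],[0,0,0,0,1]]'
python3 -m crank '[[0,0.06,0,0,1],[0,0.04,0,0,1],[0,0.03,0,0,1],[0,0.03,0,0,1],[0,0.03,0,0,1],[0,0.03,0,0,1],[0,0.03,0,0,1],[0,0,0,0,1]]'
python3 -m crank '[[0,0.03,0,0,1],[0,0.03,0,0,1],[0,0.03,0,0,1],[0.001,0.03,0,0,1],[0,0.03,0,0,1],[0.001,0.03,0,0,1],[0,0.02,0,0,1],[0,0,0,0,1]]'
python3 - <<'E'
from t import *
im=r.grab_frame("top");mt=r.camera_model("top")
W,T=masks(im);k=np.zeros(T.shape,np.uint8);k[178:260,322:372]=T[178:260,322:372]
cv2.imwrite("pics/t5.png",np.vstack([cv2.resize(im[160:255,195:445],None,fx=3.1,fy=3.1,interpolation=cv2.INTER_CUBIC),cv2.resize(r.grab_frame("side")[150:240,205:455],None,fx=3.1,fy=3.1)]))
E
```

```text
clock: 8.03
tcp_pos: [0.4658, -0.3182, 0.0081]
orientation: [-2.237, -2.202, 0.0]
contact_force: [0.5, 0.4, -0.3]
grip_width: 0.0856
gripper_force: 0.0
clock: 8.7
tcp_pos: [0.4665, -0.2702, 0.0102]
orientation: [2.238, 2.202, -0.0]
contact_force: [0.4, -0.5, 1.0]
grip_width: 0.0853
gripper_force: 0.3
clock: 9.37
tcp_pos: [0.4671, -0.2306, 0.01]
orientation: [2.239, 2.201, 0.0]
contact_force: [0.3, -2.3, 2.1]
grip_width: 0.0853
gripper_force: 1.1
```

View pics/t5.png

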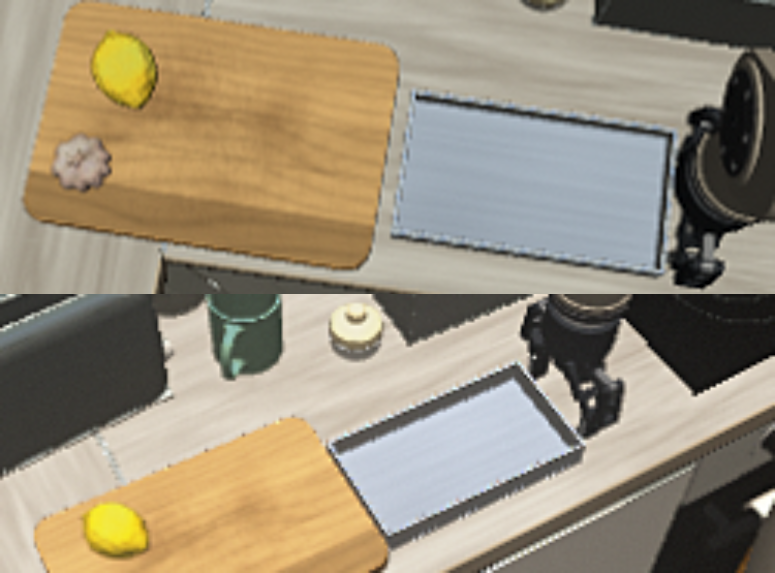

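The tray sits square in front of the mouth, with crop corners at (413,95), (674,130), (660,271) and (392,236). A numeric check before entry:

Run:
```python
from t import *
m=r.camera_model("top");c=(np.array([(674,130),(413,95),(660,271),(392,236)])+.5)/3.1-.5+[195,160]
a=rep(m,c[:2],.034);b=rep(m,c[2:],.034);print((a.mean(0)+b.mean(0))/2)
```

```text
[[0.537, -0.2173], [0.5372, 0.0172]]
angle 89.95
[[0.4104, -0.2144], [0.4095, 0.019]]
angle 90.23
[ 0.47353508 -0.09890573]
```

About 4 mm off line, which is within the lead-in of the rounded tips. I'll keep pushing gently and watch the force.

```bash
for i in 1; do python3 -m crank '[[0,0.03,0,0,1],[-0.004,0.03,0,0,1],[-0.004,0.03,0,0,1],[-0.004,0.03,0,0,1],[-0.004,0.03,0,0,1],[-0.004,0.03,0,0,1],[0,0.03,0,0,1],[0,0,0,0,1]]'; done
python3 -m crank '[[0,0.03,0,0,1],[0,0.03,0,0,1],[0,0.03,0,0,1],[0.001,0.03,0,0,1],[0,0.03,0,0,1],[0,0.03,0,0,1],[0.001,0.03,0,0,1],[0,0,0,0,1]]'
python3 - <<'E'
from t import *
im=r.grab_frame("top")
cv2.imwrite("pics/t6.png",np.vstack([cv2.resize(im[160:255,195:445],None,fx=3.1,fy=3.1,interpolation=cv2.INTER_CUBIC),cv2.resize(r.grab_frame("side")[150:240,205:455],None,fx=3.1,fy=3.1)]))
E
```

```text
clock: 10.13
tcp_pos: [0.4627, -0.188, 0.0096]
orientation: [2.239, 2.203, 0.0]
contact_force: [0.4, -1.7, 1.7]
grip_width: 0.0854
gripper_force: 0.8
clock: 10.8
tcp_pos: [0.4629, -0.146, 0.0095]
orientation: [2.239, 2.203, -0.0]
contact_force: [-0.6, -1.6, 1.0]
grip_width: 0.0851
gripper_force: 0.9
```

View pics/t6.png

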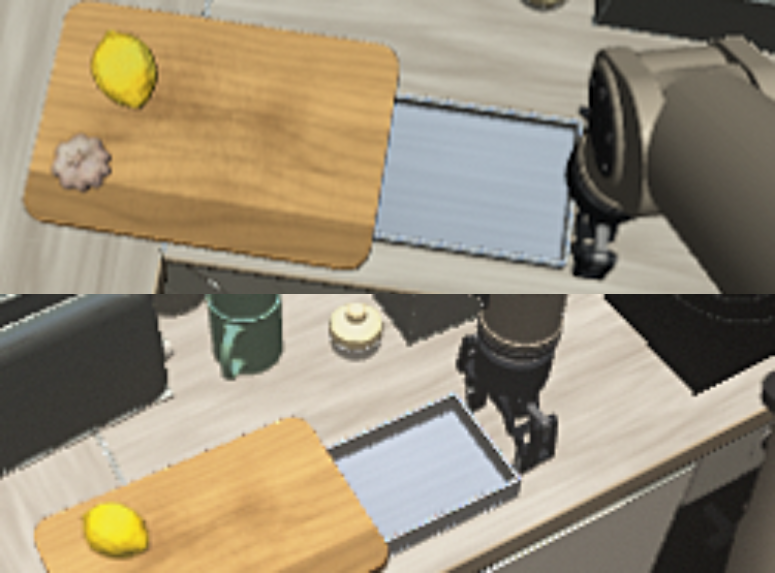

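The tray is well into the gap with low force. I've now viewed 12 pictures, which is over the limit of 10, so the rest is by numbers only.

```bash
python3 -m crank '[[0,0.03,0,0,1],[0.001,0.03,0,0,1],[0,0.03,0,0,1],[0.001,0.03,0,0,1],[0,0.03,0,0,1],[0,0.03,0,0,1],[0.001,0.03,0,0,1],[0,0.03,0,0,1]]'
python3 -m crank '[[0,0.03,0,0,1],[0.001,0.03,0,0,1],[0,0.03,0,0,1],[0.001,0.03,0,0,1],[0,0.03,0,0,1],[0,0.03,0,0,1],[0.001,0.03,0,0,1],[0,0.03,0,0,1]]'
python3 -m crank '[[0,0.03,0,0,1],[0.001,0.03,0,0,1],[0,0.03,0,0,1],[0.001,0.03,0,0,1],[0,0.03,0,0,1],[0,0.03,0,0,1],[0,0.02,0,0,1],[0,0,0,0,1]]'
```

```text
clock: 11.57
tcp_pos: [0.4629, -0.0992, 0.0092]
orientation: [2.241, 2.202, -0.002]
contact_force: [0.7, -4.8, 2.5]
grip_width: 0.0852
gripper_force: 2.8
clock: 12.23
tcp_pos: [0.4633, -0.0514, 0.0091]
orientation: [-2.241, -2.201, 0.003]
contact_force: [-0.3, -6.6, 2.6]
grip_width: 0.0855
gripper_force: 3.1
clock: 12.9
tcp_pos: [0.4637, -0.0103, 0.0091]
orientation: [-2.239, -2.203, 0.002]
contact_force: [0.1, -2.9, 1.0]
grip_width: 0.0855
gripper_force: 1.0
```

```bash
python3 -m crank '[[0,0.015,0,0,1],[0,0.015,0,0,1],[0,0.015,0,0,1],[0,0.015,0,0,1],[0,0.015,0,0,1],[0,0,0,0,1]]'
python3 -m crank '[[0,0.01,0,0,1],[0,0.01,0,0,1],[0,0,0,0,1]]'
python3 -m crank '[[0,0.005,0,0,1],[0,0.005,0,0,1],[0,0,0,0,1]]'
```

```text
clock: 13.4
tcp_pos: [0.4638, 0.0044, 0.0091]
orientation: [-2.24, -2.202, 0.002]
contact_force: [-0.0, -3.7, 0.5]
grip_width: 0.0855
gripper_force: 1.7
clock: 13.65
tcp_pos: [0.4638, 0.0084, 0.009]
orientation: [-2.24, -2.202, 0.002]
contact_force: [-0.4, -3.4, 1.2]
grip_width: 0.0858
gripper_force: 2.0
clock: 13.9
tcp_pos: [0.464, 0.0107, 0.0091]
orientation: [-2.239, -2.203, 0.001]
contact_force: [-0.1, -3.8, -0.6]
grip_width: 0.0853
gripper_force: 1.9
```

```bash
for k in 1; do python3 -m crank '[[0,0.005,0,0,1],[0,0.005,0,0,1],[0,0,0,0,1]]' | sed -n '2p;4p'; python3 -m crank '[[0,0.005,0,0,1],[0,0.005,0,0,1],[0,0,0,0,1]]' | sed -n '2p;4p'; done
```

```text
tcp_pos: [0.464, 0.0131, 0.0091]
contact_force: [-0.1, -2.9, -2.0]
tcp_pos: [0.4638, 0.0131, 0.0091]
contact_force: [-1.0, -8.1, -0.5]
```

```bash
python3 -m crank '[[0,0.005,0,0,1],[0,0.005,0,0,1],[0,0,0,0,1]]' | sed -n '2p;4p'; python3 -m crank '[[0,0.005,0,0,1],[0,0,0,0,1]]' | sed -n '2p;4p'
```

```text
tcp_pos: [0.4635, 0.0132, 0.0091]
contact_force: [-1.8, -12.7, 2.9]
tcp_pos: [0.4634, 0.0133, 0.0091]
contact_force: [-1.9, -15.4, 2.9]
```

The TCP is stalled at y = 0.0133 against a predicted 0.013, and the force is climbing, so the tray is firm against the stop. I'll back off, rise and check by numbers.

```bash
python3 -m crank '[[0,-0.03,0,0,1],[0,-0.08,0,0,1],[0,-0.15,0,0,1],[0,-0.15,0,0,1],[0,-0.15,0,0,1],[0,-0.15,0.1,0,1],[0,0,0.1,0,1],[0,0,0,0,1]]'
python3 -m crank '[[0,-0.15,0.1,0,1],[0,-0.15,0.1,0,1],[0,-0.15,0.1,0,1],[0,0,0,0,1],[0,0,0,0,1]]'
python3 - <<'E'
from t import *
a=cv2.imread("pics/top0.png")
for n in("top","side"):
    im=r.grab_frame(n);m=r.camera_model(n)
    f=im.astype(int);d=np.abs(f-cv2.imread(f"pics/{n}0.png")).sum(2)
    # tail: steel or dark pixels just outside the board's open edge
    k=np.zeros(d.shape,np.uint8);K=np.array([[m['fx'],0,m['cx']],[0,m['fy'],m['cy']],[0,0,1]])
    def pj(p): return cv2.projectPoints(np.float64(p),cv2.Rodrigues(m['R'])[0],m['t'],K,m['distortion'])[0].reshape(-1,2)
    for x in(.43,.47,.51):   # profile of change along y across the tail rim
        ys=np.arange(-.03,.05,.003);p=pj([(x,y,.034) for y in ys])
        v=[int(d[int(round(b)),int(round(c))]) for c,b in p];print(n,x,v)
# loose things: change at lemon, garlic, mug, timer, spoon (top view)
    if n=="top":
        for nm,q in dict(lemon=(222,168,248,196),garlic=(210,202,234,222),mug=(313,106,352,147),timer=(358,138,385,163),spoon=(155,212,210,328)).items():
            e=d[q[1]:q[3],q[0]:q[2]];print(nm,(e>60).mean().round(3))
E
```

```text
clock: 15.48
tcp_pos: [0.467, -0.1255, 0.052]
orientation: [2.24, 2.197, 0.006]
contact_force: [0.5, 0.9, 0.1]
grip_width: 0.0855
gripper_force: 0.0
clock: 15.9
tcp_pos: [0.4656, -0.2149, 0.11]
orientation: [2.24, 2.199, 0.003]
contact_force: [0.4, 0.2, -0.8]
grip_width: 0.086
gripper_force: 0.0
top 0.43 [20, 16, 20, 18, 18, 21, 18, 18, 18, 19, 18, 16, 17, 18, 20, 15, 12, 10, 90, 42, 47, 47, 20, 19, 17, 14, 17]
top 0.47 [16, 18, 21, 19, 19, 18, 19, 16, 19, 21, 19, 19, 18, 17, 14, 20, 20, 9, 62, 54, 44, 44, 14, 16, 14, 15, 16]
top 0.51 [124, 141, 0, 21, 20, 20, 13, 17, 18, 19, 15, 18, 14, 19, 18, 17, 18, 58, 58, 67, 47, 40, 16, 17, 18, 18, 20]
lemon 0.0
garlic 0.0
mug 0.0
timer 0.0
spoon 0.0
side 0.43 [401, 271, 29, 29, 22, 7, 2, 7, 3, 3, 2, 4, 9, 1, 1, 2, 2, 4, 26, 26, 28, 4, 2, 3, 3, 1, 1]
side 0.47 [310, 310, 325, 272, 145, 14, 14, 10, 3, 6, 3, 3, 8, 1, 4, 2, 3, 3, 34, 16, 7, 2, 5, 8, 5, 2, 0]
side 0.51 [67, 69, 445, 386, 373, 373, 359, 359, 42, 11, 3, 3, 2, 2, 4, 6, 2, 1, 1, 5, 2, 1, 2, 5, 2, 5, 4]
```

The tail wall is at y≈0.023 across its width, against 0.024 when home, so the tray is square and home. The loose things are unchanged and the robot is clear.

```bash
python3 -c "
from bench import r
print(r.hand_in())"
```

```text
the job is handed in; nothing more can be done
None
```

The tray is pushed home against the stop bar and the job is handed in (no verdict came back), with nothing else showing any change in the top view and about 16 s of the 72 s used; I viewed 12 pictures, 2 over the limit of 10.

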